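Move the water nozzle from the bit grinder to the flat lap

ROBOT

A 7-joint arm with a two-finger parallel gripper is mounted at the origin on the work surface. World frame = base frame: x ahead of the robot, y to its left, z up, the work surface at z = 0. Lengths are in m, angles in rad, forces in N, time in s.
With the tool pointing down it reaches from about 0.4 to 0.85 m from the base axis. Payload 10.4 kg.
Tool frame: the origin (TCP) lies midway between the tips of the shut fingers; the grasp point (between the pads) lies 19 mm behind it; z points along the fingers, y is the line along which they close (so a half turn about z gives the same grasp; the last joint's range is limited). The gripper opens to 87 mm and grips with 3 to 60 N. Pads are 19 mm wide; open, the fingers measure 117 mm over their backs; the gripper's body (75 mm by 190 mm) begins 51 mm behind the grasp point.
Start: joints at [1.315, 0.332, -0.065, 1.46, 0.022, 1.35, -0.088], TCP at [0.144, -0.608, 0.223] pointing down, gripper open.
Joint ranges: [-2.6, 2.6], [-0.5, 2.12], [-1.47, 1.34], [0.16, 2.42], [-1.27, 4.41], [0.06, 2.06], [-2.6, 2.6]. Speed limits (rad/s): [2.22, 2.22, 2.79, 2.79, 3.14, 3.14, 3.14].

INTERFACE

Orientations are given as a unit quaternion [x, y, z, w].
In Python, from bench import r gives the robot as it stands.
- The arm moves only by the tool arm_command, never from a script. Its argument "moves" is one flat list of numbers, 4 for each row, row after row: the shift along the tool's x, y, z in cm, then the turn about the tool's z in degrees. A call has 1 to 12 rows; each row shifts and turns the commanded pose from where the row before left it, along the tool's axes as they then stand; what a row does not reach is not made up. A row lasts 1/12 s, in which the tool goes at most 41.7 mm and 7.16 degrees, less where a joint would pass 70% of its speed; a pose out of reach is approached as far as the arm can. A call with a gripper value outside its range is refused whole. "fingers" is the opening in per cent of the stroke, from 0 (shut) to 100 (fully open), set as the call begins (left out, the last holds). The fingers move at their own pace and stop on an object; "squeeze" is the grip in N (left out, the last holds). Time passes only in rows, so rows that do not move let the fingers close. It gives the time, the measured TCP pose, the force, the opening and the grip force at its end, in the units of the state.
- r.read_state(): the state, without advancing time (a new reading comes with each control period).
- r.camera(name): name is "side" or "top"; returns the picture (384x512x3 uint8, red, green, blue); there is no depth.
- r.camera_info(name): a dict with "fx", "fy", "cx", "cy" (pixels), "origin" and "attitude" of the camera in the world. Camera axes: x right, y up, looking along -z (the intrinsics and any distortion apply to the point x, -y, -z); pixel columns grow to the right and rows downward; lengths in m; the calibration is good to about 2 mm. A picture is of the moment at which its call begins. camera_info takes no time and is no camera call.
- r.close_job(): hands the job in; it is judged then, once.
The state is a dict: "time": time; "joint_positions": joint angles; "joint_vel": joint speeds; "joint_torque": joint torques, N m; "ee_pos": TCP position; "eef_rot": TCP orientation; "ft_force": force on the tool from outside, world axes, zero at the start; "torque": the same for the moment, N m; "width": finger opening in m; "grip_force": force on a finger pad.
Only numpy, scipy, OpenCV 4.12 (cv2) and the standard library are available. Lean on these libraries where they do the work, as an engineer would, in place of code of your own. Each camera call takes 0.05 s, during which the arm holds its last target. There are 200 camera calls.

TASK

The next glass panel is to be lapped: move the bent water nozzle from the bit grinder's coupling to the flat lap's. Push the release collar in to free the nozzle and draw it out, then push it straight into the lap's coupling past the grip until it is fully home and held, with the collar sprung back up and the spout's mouth over the lapping disc. Work by feel without forcing the couplings, let go of the nozzle, and leave the other things on the bench where they are.

Things in the scene. Friction and masses are not known exactly. Their poses are not given: they have to be found in the camera images.
- grinder: Wet bit grinder, fixed: grey box, square white water tray (204 x 194 mm, rim 122 mm up), short upright bit in its middle. Origin at bench level under its upright water coupling at the near side; +x points from coupling to bit, 132 mm away; z up. The nozzle starts in this coupling. Contact forces (push, spring and side forces added up) over 40 N damage either machine: keep pushes under 20 N.
- grinder_port (a point): Centre of the mouth of the grinder's coupling, level with its collar top at rest, 150 mm above the bench; axes as grinder. Both couplings are alike: upright, brass body 35 mm across, on top a black release collar, a flat ring 41 mm across. Its mouth is a funnel 24 mm wide narrowing over 8 mm to the 15.4 mm bore. Locking balls in the bore, 22 mm below the collar top, grip the tube's waist.
- grinder_collar (a joint): How far the grinder's collar is pushed down, m: 0 up at rest, 0.007 at its stop. A spring resists with 2.5 N at first, 5.5 N at the stop. From about 0.0055 the balls let go and a spring valve under the tube lifts it 7 mm, after which they cannot catch it again. Let go, the collar springs back, but it stays 3 to 5 mm down while a tube stands between the balls ungripped.
- lap: Flat lap, fixed to the bench: grey box with a round black splash pan (200 mm across, rim 125 mm above the bench) and a metal lapping disc in it. Origin at bench level under the axis of its upright water coupling at the near side; +x points from the coupling to the disc's centre, 132 mm away; z up.
- lap_port (a point): Nominal mouth of the lap's coupling, on its axis 150 mm up; axes as lap. Its cartridge (collar, balls, seat) is screwed in more or less: all of it sits up to 8 mm above or below nominal, unmeasured. Nominal depths of the tube's end, pushed straight in: 17 to 24 mm, it spreads the balls (up to 10 N); 44 mm, meets the valve (5 to 9 N); 51 mm, is gripped; 52.5 mm, hard seat.
- lap_collar (a joint): How far the lap's collar is pushed down, m: 0 up at rest, 0.007 at its stop; same springs as the grinder's. It dips 3 to 5 mm while the tube stands between the balls and springs back up as they snap into the waist, 1.5 mm short of the seat. Let go before that, the valve pushes the tube back out.
- lap_disc (a point): Centre of the top face of the lap's disc, 150 mm in diameter, 113 mm above the bench; axes as lap.
- nozzle_grip (a point): Centre of the nozzle's brass gripping block, 18 (x) by 16 (y) by 28 mm (z), flats at +y and -y. The nozzle (about 0.13 kg) is an upright steel tube 14 mm across; z runs up the tube, +x along its 8 mm thick spout, which leaves the block 4 mm above this point. With the tube gripped in a coupling the block stands 7 to 35 mm above the collar top; lifted by the valve, 7 mm higher.
- nozzle_nose (a point): Lower end of the nozzle's tube, on its axis, 72 mm below the block's centre; with a flat tip 8 mm across, rounded out to 14 mm over the lowest 7 mm. The waist (8.6 mm thick) lies 29 to 40 mm above this end.
- nozzle_tip (a point): Mouth of the spout, 85.5 mm out along +x from the tube's axis and 11.5 mm below the block's centre.
- jar: Bystander: closed glass jar, 84 mm across, 115 mm tall; origin under its centre.
- small_jar: Bystander: closed glass jar, 60 mm across, 75 mm tall; origin under its centre.
- panel: Bystander: round glass panel in an aluminium rim, lying flat, 124 mm across, 12 mm tall; origin under its centre.
- dressing_stick: Bystander: white abrasive stick 100 x 25 x 25 mm, lying along its x; origin under its centre.
- spanner: Bystander: flat spanner 150 mm long, lying along its x.
- spare_jet: Bystander: straight brass and steel jet without a spout, 95 mm long, lying along its x on a 16 mm hexagon.
- brush: Bystander: brush 160 mm long, lying along its x.
- wash_bottle: Bystander: white plastic bottle, 56 mm across, 150 mm tall, standing; origin under its centre.

How it is judged:
By the outcome, as a careful person would: the job done as asked, in the order asked, and still so for the second after the job is handed in, with the robot touching nothing.
It also fails if it takes over 61 s, if anything falls off the work surface, if the arm or the gripper's body presses on something with over 40 N, if the wrist force passes 120 N, or if a joint passes its speed limit or range.

## Working session

There is one attempt and no reset: what is moved stays moved. The work goes in short steps, Python scripts to look and compute and a tool call to move; the robot and the scene stay as the last step left them, time stands still between calls to the robot, and variables do not carry over. Pictures are saved under pics/ and viewed, at most 10 in all, crops included, and the job is handed in when it is done.

Besides the shell and the picture viewer there is one more tool, called after "Emit:" as name(argument=value, ...) on one line, values as JSON. arm_command: Moves the arm, as the interface text tells. Its arguments: {"type":"object","properties":{"moves":{"type":"array"},"fingers":{"type":"number"},"squeeze":{"type":"number"}},"required":["moves"]}

```bash
mkdir -p pics; cat > h.py <<'E'
import numpy as np, cv2
from bench import r
def shot(n,f):
    im=r.camera(n); cv2.imwrite(f'pics/{f}.png',im[:,:,::-1]); return im
E
python3 - <<'E'
from h import *
import numpy as np
for n in('top','side'):
    shot(n,n+'0'); print(r.camera_info(n))
a=cv2.imread('pics/top0.png');b=cv2.imread('pics/side0.png')
for n,i in(('t',a),('s',b)): cv2.imwrite(f'pics/{n}1.png',cv2.resize(i,(800,600),interpolation=cv2.INTER_CUBIC))
s=r.read_state();print(s['ee_pos'],s['eef_rot'],s['width'],s['ft_force'])
E
```

```text
{'fx': 361.29169352268013, 'fy': 361.29169352268013, 'cx': 252.3484365564774, 'cy': 195.15433517966216, 'origin': array([0.37841883, 0.06346629, 0.93903007]), 'attitude': array([ 0.06060963, -0.04805838, -0.70048312,  0.70946477])}
{'fx': 470.2194491545748, 'fy': 470.2194491545748, 'cx': 257.1923131838465, 'cy': 193.71420344882983, 'origin': array([ 0.18791231, -0.66226964,  0.92132955]), 'attitude': array([ 0.37424234, -0.08286843, -0.21373368,  0.89855073])}
[ 0.14411662 -0.60781954  0.22184211] [ 9.93232438e-01  1.16141862e-01 -9.13045796e-05 -6.19723913e-04] 0.08685589337800434 [ 0.73729864 -0.69147942  0.1607827 ]
```

View pics/t1.png

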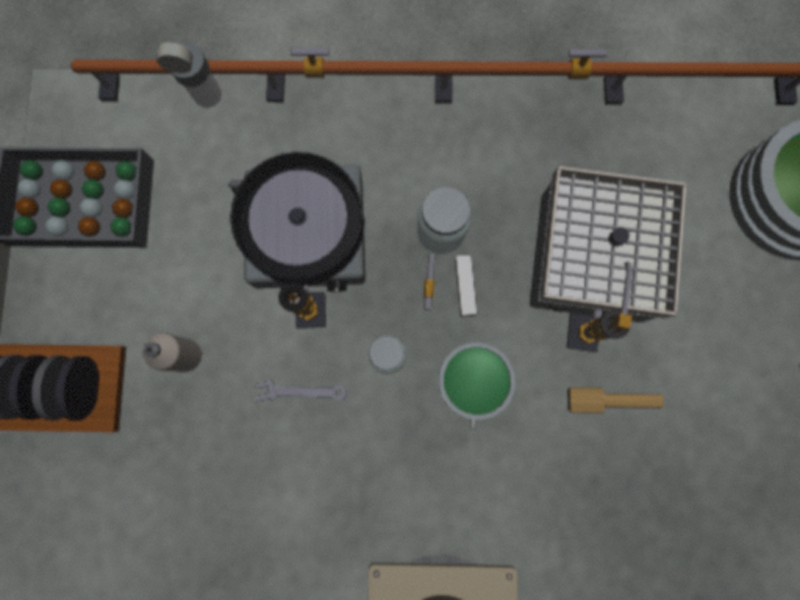

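View pics/s1.png

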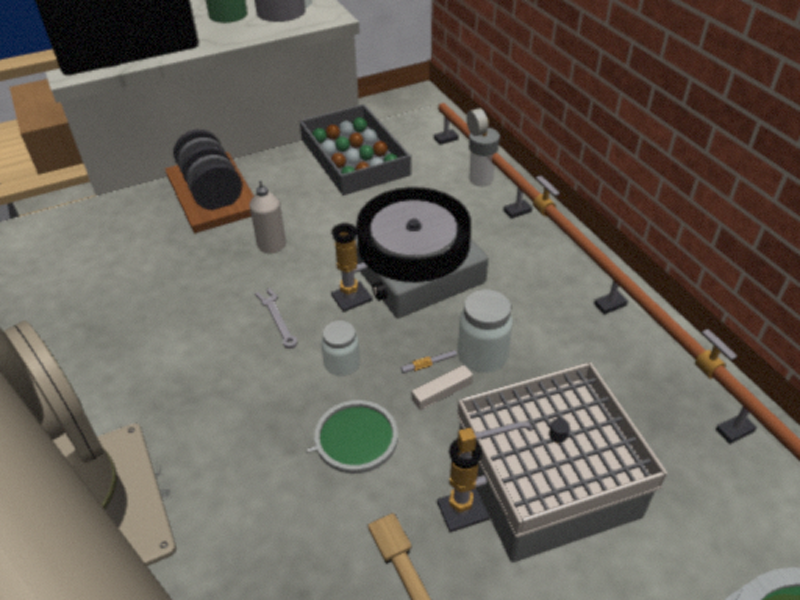

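The top view shows the lap at left, with its collar near (293,298), and the grinder at right, with the nozzle block near (624,321) and the spout pointing up. The side view has the block at (466,440) and the lap collar at (345,233). I'll make one composite zoom for accuracy.

```bash
python3 - <<'E'
import cv2,numpy as np
t=cv2.imread('pics/top0.png');s=cv2.imread('pics/side0.png')
def c(i,x,y): return cv2.resize(i[y:y+60,x:x+80],(400,300),interpolation=cv2.INTER_CUBIC)
cv2.imwrite('pics/c1.png',cv2.convertScaleAbs(np.vstack([np.hstack([c(t,355,160),c(s,280,260)]),np.hstack([c(t,155,150),c(s,195,130)])]),alpha=1.5))
E
```

```text
(no output)
```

View pics/c1.png

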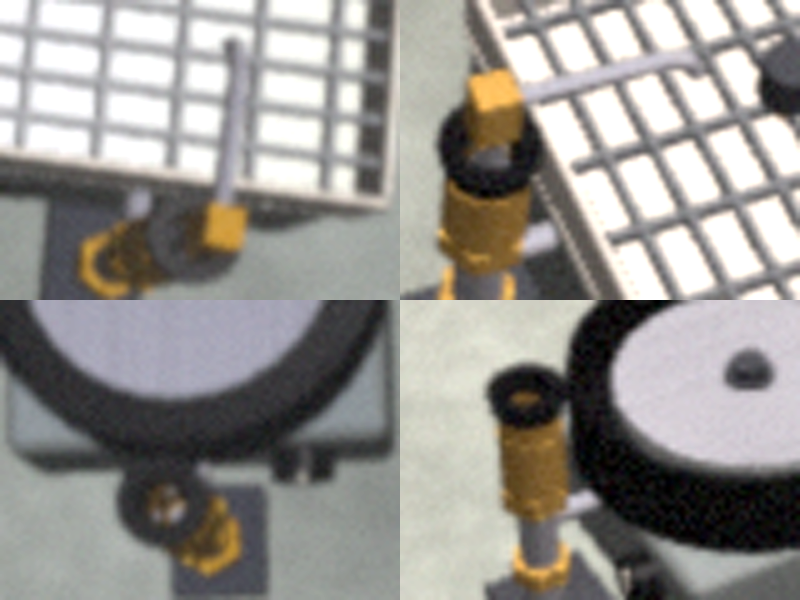

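The zoom shows the nozzle block's top face at top (227,228) and side (494,92), the spout mouth at top (234,45), and the lap collar's ring at top (162,501) and side (527,394). Next I'll triangulate these.

```bash
cat >> h.py <<'E'
from scipy.spatial.transform import Rotation as R
def ray(n,u,v):
    i=r.camera_info(n); d=np.array([(u-i['cx'])/i['fx'],-(v-i['cy'])/i['fy'],-1])
    d=R.from_quat(i['attitude']).apply(d); return np.array(i['origin']),d/np.linalg.norm(d)
def tri(a,b):
    A=0;B=0
    for o,d in (ray('top',*a),ray('side',*b)):
        M=np.eye(3)-np.outer(d,d);A=A+M;B=B+M@o
    p=np.linalg.solve(A,B)
    return p.round(4),[round(float(np.linalg.norm(np.cross(d,p-o)))*1e3,1) for o,d in (ray('top',*a),ray('side',*b))]
def atz(n,p,z):
    o,d=ray(n,*p); return (o+d*(z-o[2])/d[2]).round(4)
E
python3 - <<'E'
from h import *
T=(400,205.2);S=(298.4,278)
print('block',tri(T,S),atz('top',T,.185),atz('side',S,.185))
print('tip',atz('top',(401.4,168.6),.160),atz('side',(339,272.6),.160),tri((401.4,168.6),(339,272.6)))
T=(187.0,189.8);S=(220,148.4)
print('lapcol',tri(T,S),atz('top',T,.15),atz('side',S,.15))
T=(189.7,137.8);S=(264.6,144)
print('disc',tri(T,S),atz('top',T,.12),atz('side',S,.12))
T=(395.9,150.6);S=(357.4,274.8)
print('bit',tri(T,S),atz('top',T,.14),atz('side',S,.14))
s=r.read_state();print(R.from_quat(s['eef_rot']).as_matrix().round(3))
E
```

```text
block (array([ 0.4788, -0.2323,  0.1827]), [1.0, 1.0]) [ 0.4776 -0.231   0.185 ] [ 0.4789 -0.2338  0.185 ]
tip [ 0.5618 -0.2477  0.16  ] [ 0.5659 -0.2442  0.16  ] (array([ 0.5622, -0.2465,  0.1645]), [1.5, 1.5])
lapcol (array([0.5118, 0.2231, 0.152 ]), [1.1, 1.1]) [0.5111 0.2238 0.15  ] [0.5138 0.2252 0.15  ]
disc (array([0.6441, 0.23  , 0.1124]), [1.1, 1.1]) [0.6406 0.2287 0.12  ] [0.641  0.2216 0.12  ]
bit (array([ 0.6109, -0.2492,  0.1302]), [0.0, 0.0]) [ 0.6081 -0.2454  0.14  ] [ 0.6056 -0.2543  0.14  ]
[[ 0.973  0.231 -0.   ]
 [ 0.231 -0.973  0.001]
 [-0.    -0.001 -1.   ]]
```

Emit:
arm_command(moves=[3.2,-2.2,-0.1,0,3.2,-2.2,-0.1,0,3.2,-2.2,-0.1,0,3.2,-2.2,-0.1,0,3.2,-2.2,-0.1,0,3.2,-2.2,-0.1,0,3.2,-2.2,-0.1,0,3.2,-2.2,-0.1,0,3.2,-2.2,0,0,3.2,-2.2,0,0,3.2,-2.2,0,0,3.2,-2.2,0,0], fingers=40)

```text
time: 1.1
ee_pos: [0.4577, -0.261, 0.2305]
eef_rot: [0.993, 0.116, -0.0, 0.0]
ft_force: [0.8, 0.1, -0.4]
width: 0.035
grip_force: 0.0
```

Emit:
arm_command(moves=[0,0,0,5.5,0,0,0,5.5,0,0,0,5.5,0,0,0,5.4,0,0,0,0,0,0,0,0])

```text
time: 1.6
ee_pos: [0.4568, -0.2626, 0.2303]
eef_rot: [0.997, -0.073, -0.0, -0.0]
ft_force: [-0.4, 0.9, -0.2]
width: 0.0346
grip_force: 0.0
```

```bash
cat >> h.py <<'E'
def to(x,y,z=None,yaw=None):
    s=r.read_state();p=np.array(s['ee_pos']);M=R.from_quat(s['eef_rot']).as_matrix()
    d=np.array([x,y,p[2] if z is None else z])-p
    print('pos',p.round(4),'yaw',np.degrees(np.arctan2(M[1,0],M[0,0])).round(2),'tilt',M[:,2].round(4),'d_cm',(M.T@d*100).round(2),'F',np.round(s['ft_force'],2),'tq',np.round(s['torque'],2),'w',round(s['width'],4),'t',s['time'],'g',s['grip_force'])
E
python3 - <<'E'
from h import *
to(.4785,-.2325)
a=shot('top','top2');b=shot('side','side2')
c=lambda i,x,y: cv2.resize(i[y:y+60,x:x+80],(400,300),interpolation=cv2.INTER_CUBIC)
cv2.imwrite('pics/c2.png',cv2.convertScaleAbs(np.hstack([c(a,355,160),c(b,270,240)])[:,:,::-1],alpha=1.5))
E
```

```text
pos [ 0.4568 -0.2626  0.2303] yaw -8.39 tilt [-4.e-04  2.e-04 -1.e+00] d_cm [ 1.71 -3.29 -0.  ] F [-0.39  0.92 -0.2 ] tq [ 0.08 -0.02  0.  ] w 0.0346 t 1.6 g 0.0
```

View pics/c2.png

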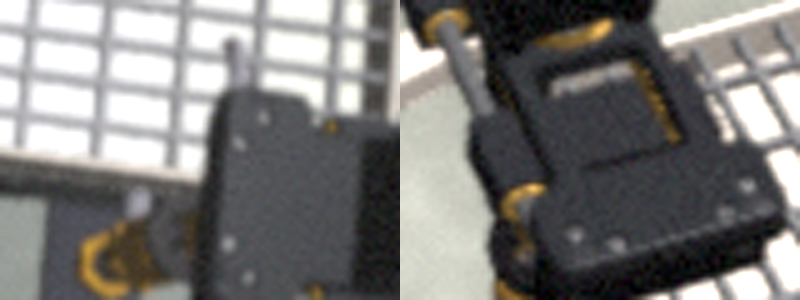

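The fingers block the view of the nozzle, but their position reading is good. I'll go over the block, descend, and centre by feel.

Emit:
arm_command(moves=[0.9,-1.6,0,0,0.8,-1.7,0,0,0,0,0,0,0,0,2,0,0,0,2,0,0,0,1.5,0,0,0,1,0,0,0,0.5,0,0,0,0,0,0,0,0,0])

```text
time: 2.53
ee_pos: [0.4789, -0.2328, 0.1611]
eef_rot: [0.997, -0.074, 0.0, 0.0]
ft_force: [-0.4, 0.2, -0.6]
width: 0.035
grip_force: 0.0
```

Emit:
arm_command(moves=[0,0,0,0,0,0,0,0,0,0,0,0,0,0,0,0,0,0,0,0,0,0,0,0], fingers=15, squeeze=3)

```text
time: 3.03
ee_pos: [0.4789, -0.2326, 0.1609]
eef_rot: [0.997, -0.075, 0.0, 0.0]
ft_force: [-0.4, 0.0, 1.7]
width: 0.0161
grip_force: 3.0
```

```bash
python3 - <<'E'
from h import *
to(.4785,-.2325)
E
```

```text
pos [ 0.4789 -0.2326  0.1609] yaw -8.56 tilt [ 6.e-04 -3.e-04 -1.e+00] d_cm [-0.04 -0.   -0.  ] F [-0.36  0.    1.72] tq [ 0.17 -0.02  0.04] w 0.0161 t 3.0333 g 2.998352386057377
```

Emit:
arm_command(moves=[0,0,0,0,0,0,0,0,0,0,0.4,0,0,0,0.4,0,0,0,0.2,0,0,0,0,0,0,0,0,0], fingers=25)

```text
time: 3.62
ee_pos: [0.4785, -0.2325, 0.1503]
eef_rot: [0.997, -0.075, -0.0, -0.0]
ft_force: [0.2, -0.4, 0.8]
width: 0.0216
grip_force: 0.0
```

Emit:
arm_command(moves=[0,0,0.1,0,0,0,0.1,0,0,0,0.1,0,0,0,0.1,0,0,0,0,0,0,0,0,0])

```text
time: 4.12
ee_pos: [0.4787, -0.2326, 0.1465]
eef_rot: [0.997, -0.075, 0.0, 0.0]
ft_force: [-1.0, 1.2, 1.0]
width: 0.0215
grip_force: 0.6
```

Emit:
arm_command(moves=[0,0,0.1,0,0,0,0.1,0,0,0,0,0,0,0,0,0])

```text
time: 4.45
ee_pos: [0.4787, -0.2326, 0.1447]
eef_rot: [0.997, -0.075, 0.0, 0.0]
ft_force: [-1.2, 1.1, 4.6]
width: 0.0217
grip_force: 2.2
```

```bash
python3 - <<'E'
from h import *
to(.4785,-.2325)
a=shot('top','top3');b=shot('side','side3')
c=lambda i,x,y: cv2.resize(i[y:y+60,x:x+80],(400,300),interpolation=cv2.INTER_CUBIC)
cv2.imwrite('pics/c3.png',cv2.convertScaleAbs(np.hstack([c(a,355,160),c(b,270,250)])[:,:,::-1],alpha=2))
E
```

```text
pos [ 0.4787 -0.2326  0.1447] yaw -8.56 tilt [ 2.e-04 -2.e-04 -1.e+00] d_cm [-0.02 -0.01 -0.  ] F [-1.19  1.08  4.59] tq [0.15 0.37 0.01] w 0.0217 t 4.45 g 2.1990500280662673
```

View pics/c3.png

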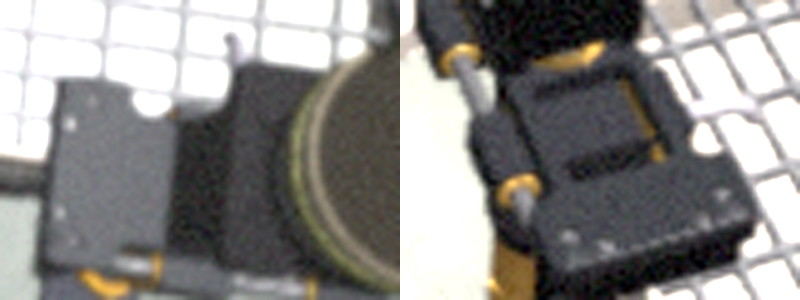

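The gripper blocks both views, so I'll go by feel. The force is now 4.6 N, so the fingertips are on the collar.

Emit:
arm_command(moves=[0,0,0.1,0,0,0,0,0,0,0,0,0])

```text
time: 4.8
ee_pos: [0.4787, -0.2326, 0.1437]
eef_rot: [0.997, -0.075, 0.0, 0.0]
ft_force: [-1.3, 0.8, 5.0]
width: 0.0219
grip_force: 2.5
```

Emit:
arm_command(moves=[0,0,0.1,0,0,0,0,0,0,0,0,0])

```text
time: 5.05
ee_pos: [0.4788, -0.2326, 0.1434]
eef_rot: [0.997, -0.075, 0.0, 0.0]
ft_force: [-5.3, 3.1, 12.1]
width: 0.0217
grip_force: 5.9
```

Emit:
arm_command(moves=[0,0,0,0,0,0,-0.2,0,0,0,-0.4,0,0,0,-0.5,0,0,0,-0.5,0,0,0,0,0,0,0,0,0])

```text
time: 5.63
ee_pos: [0.4789, -0.2327, 0.1588]
eef_rot: [0.997, -0.075, 0.0, 0.0]
ft_force: [0.1, -0.4, -0.6]
width: 0.0219
grip_force: 0.0
```

Emit:
arm_command(moves=[0,0,0,0,0,0,0,0,0,0,0,0,0,0,0,0,0,0,0,0], fingers=10, squeeze=30)

```text
time: 6.05
ee_pos: [0.4786, -0.2323, 0.1583]
eef_rot: [0.997, -0.075, -0.0, -0.0]
ft_force: [-0.3, 1.1, -1.6]
width: 0.0152
grip_force: 29.8
```

Emit:
arm_command(moves=[0,0,-0.1,0,0,0,-0.1,0,0,0,0,0])

```text
time: 6.3
ee_pos: [0.4787, -0.2324, 0.1607]
eef_rot: [0.997, -0.075, 0.0, -0.0]
ft_force: [-0.2, 2.7, 0.3]
width: 0.0155
grip_force: 29.9
```

The pull was nearly force-free, so the nozzle is unlocked. Now I'll draw it straight out.

Emit:
arm_command(moves=[0,0,-0.5,0,0,0,-0.8,0,0,0,-1,0,0,0,-1,0,0,0,-1,0,0,0,-1,0,0,0,-1,0,0,0,-1,0,0,0,-1,0,0,0,0,0])

```text
time: 7.13
ee_pos: [0.4795, -0.2329, 0.246]
eef_rot: [0.997, -0.075, 0.001, 0.001]
ft_force: [0.4, 0.3, -1.2]
width: 0.0161
grip_force: 29.8
```

```bash
python3 - <<'E'
from h import *
to(.512,.224)
a=shot('top','top4');b=shot('side','side4')
c=lambda i,x,y: cv2.resize(i[y:y+100,x:x+100],(400,400),interpolation=cv2.INTER_CUBIC)
cv2.imwrite('pics/c4.png',cv2.convertScaleAbs(np.hstack([c(a,345,130),c(b,270,220)])[:,:,::-1],alpha=2))
E
```

```text
pos [ 0.4795 -0.2329  0.246 ] yaw -8.56 tilt [ 0.0028 -0.0015 -1.    ] d_cm [ -3.59 -45.67  -0.06] F [ 0.43  0.32 -1.2 ] tq [-0.01 -0.04 -0.02] w 0.0161 t 7.1333 g 29.818560334533686
```

View pics/c4.png

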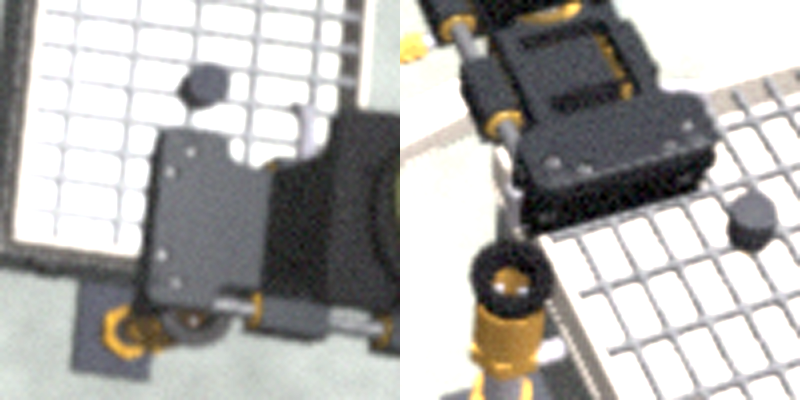

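The nozzle is held upright (spout at top (305,125), tube at side (515,220)) and the grinder coupling is empty. Next, transfer it to the lap.

Emit:
arm_command(moves=[-0.3,-2,0,0,-0.3,-3.8,0,0,-0.3,-3.8,0,0,-0.3,-3.8,0,0,-0.3,-3.8,0,0,-0.3,-3.8,0,0,-0.3,-3.8,0,0,-0.3,-3.8,0,0,-0.3,-3.8,0,0,-0.3,-3.8,0,0,-0.3,-3,0,0,-0.3,-2,0,0])

```text
time: 8.23
ee_pos: [0.5034, 0.1838, 0.2429]
eef_rot: [0.997, -0.073, -0.001, -0.0]
ft_force: [-0.0, -0.3, -0.7]
width: 0.0158
grip_force: 29.8
```

Emit:
arm_command(moves=[0,0,0,-4,0,0,0,-4,0,0,0,-3.5,0,0,0,0,0,0,0,0])

```text
time: 8.65
ee_pos: [0.5042, 0.18, 0.2429]
eef_rot: [1.0, 0.025, -0.0, 0.0]
ft_force: [-0.1, -0.3, -1.0]
width: 0.0161
grip_force: 29.8
```

```bash
python3 - <<'E'
from h import *
to(.512,.2235)
print(atz('side',(297.1,288.4),.15))
E
```

```text
pos [0.5042 0.18   0.2429] yaw 2.82 tilt [-1.e-03 -2.e-04 -1.e+00] d_cm [ 1.   -4.31 -0.  ] F [-0.06 -0.29 -1.04] tq [-0.05  0.01 -0.  ] w 0.0161 t 8.65 g 29.81831209443044
[ 0.4784 -0.2331  0.15  ]
```

Emit:
arm_command(moves=[0.3,-1.5,0,0,0.4,-1.5,0,0,0.3,-1.3,0,0,0,0,1,0,0,0,1,0,0,0,0.4,0,0,0,0,0,0,0,0,0])

```text
time: 9.32
ee_pos: [0.5121, 0.2225, 0.219]
eef_rot: [1.0, 0.025, -0.0, 0.0]
ft_force: [0.1, -0.0, -0.8]
width: 0.0158
grip_force: 29.8
```

```bash
python3 - <<'E'
from h import *
to(.512,.223)
b=shot('side','side5')
cv2.imwrite('pics/c5.png',cv2.convertScaleAbs(cv2.resize(b[100:190,160:280],(800,600),interpolation=cv2.INTER_CUBIC)[:,:,::-1],alpha=2))
def px(n,P):
    i=r.camera_info(n); q=R.from_quat(i['attitude']).inv().apply(np.array(P)-i['origin']); return np.array([i['cx']-i['fx']*q[0]/q[2], i['cy']+i['fy']*q[1]/q[2]])
p=np.array(r.read_state()['ee_pos'])
for dz in (-.053,-.03): print((px('side',p+[0,0,dz])-[160,100])*6.667)
E
```

```text
pos [0.5121 0.2225 0.219 ] yaw 2.84 tilt [-8.e-04 -8.e-04 -1.e+00] d_cm [-0.01 -0.05 -0.  ] F [ 0.11 -0.03 -0.84] tq [ 0.05 -0.04 -0.01] w 0.0158 t 9.3167 g 29.81845683287247
[396.01962072 293.66150518]
[391.87933667 245.87904729]
```

View pics/c5.png

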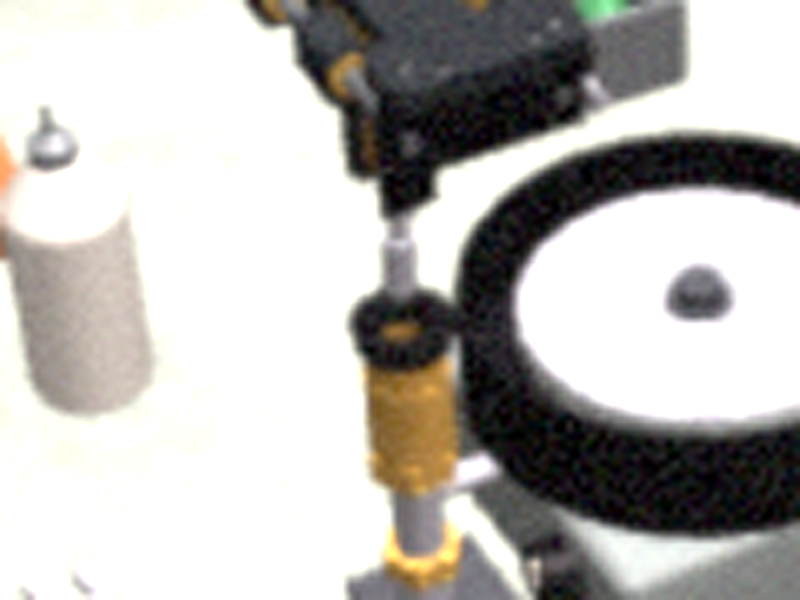

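The nose at (399,297) lines up with the funnel centre at about (403,326). I'll descend by feel.

Emit:
arm_command(moves=[0,0,0.5,0,0,0,0.5,0,0,0,0.4,0,0,0,0.3,0,0,0,0.3,0,0,0,0,0,0,0,0,0])

```text
time: 9.95
ee_pos: [0.5121, 0.2237, 0.1994]
eef_rot: [1.0, 0.026, -0.0, 0.0]
ft_force: [-0.2, 0.0, -0.7]
width: 0.0157
grip_force: 29.8
```

Emit:
arm_command(moves=[0,0,0.2,0,0,0,0.2,0,0,0,0,0])

```text
time: 10.2
ee_pos: [0.5121, 0.2231, 0.1951]
eef_rot: [1.0, 0.025, -0.0, 0.0]
ft_force: [-0.4, -2.0, -1.8]
width: 0.0159
grip_force: 29.8
```

Emit:
arm_command(moves=[0,0,0.2,0,0,0,0,0,0,0,0,0])

```text
time: 10.45
ee_pos: [0.512, 0.2229, 0.1931]
eef_rot: [1.0, 0.025, -0.0, 0.001]
ft_force: [-1.6, -3.4, -1.9]
width: 0.0155
grip_force: 29.9
```

Emit:
arm_command(moves=[0,0,0.2,0,0,0,0,0,0,0,0,0])

```text
time: 10.7
ee_pos: [0.512, 0.223, 0.191]
eef_rot: [1.0, 0.025, -0.0, 0.001]
ft_force: [-1.5, -4.7, -2.5]
width: 0.0159
grip_force: 30.0
```

A side force of −y (and slightly −x) is building, so I'll shift that way.

Emit:
arm_command(moves=[-0.03,0.1,0,0,0,0,0,0,0,0,0,0])

```text
time: 10.95
ee_pos: [0.5119, 0.2227, 0.1915]
eef_rot: [1.0, 0.026, 0.0, -0.0]
ft_force: [-1.0, -3.7, -2.0]
width: 0.0159
grip_force: 29.9
```

Emit:
arm_command(moves=[0,0.05,0,0,0,0,0,0,0,0,0,0])

```text
time: 11.2
ee_pos: [0.5119, 0.2225, 0.1916]
eef_rot: [1.0, 0.026, 0.0, -0.0]
ft_force: [-1.0, -2.3, -0.9]
width: 0.0157
grip_force: 29.9
```

Emit:
arm_command(moves=[-0.04,0.1,0,0,0,0,0.1,0,0,0,0,0,0,0,0,0])

```text
time: 11.53
ee_pos: [0.5117, 0.2215, 0.1907]
eef_rot: [1.0, 0.026, 0.0, -0.0]
ft_force: [-0.8, -0.4, -1.9]
width: 0.0159
grip_force: 29.9
```

Emit:
arm_command(moves=[0,0,0.2,0,0,0,0,0,0,0,0,0])

```text
time: 11.78
ee_pos: [0.5115, 0.2213, 0.1885]
eef_rot: [1.0, 0.026, -0.0, -0.0]
ft_force: [-2.1, -0.2, -0.1]
width: 0.0159
grip_force: 29.9
```

Emit:
arm_command(moves=[0,0,0.2,0,0,0,0,0,0,0,0,0])

```text
time: 12.03
ee_pos: [0.5114, 0.2212, 0.1861]
eef_rot: [1.0, 0.026, -0.0, -0.0]
ft_force: [-0.9, 0.4, -0.9]
width: 0.0153
grip_force: 29.9
```

Free in the bore, with side forces near zero. Continuing through the balls.

Emit:
arm_command(moves=[-0.03,0,0.2,0,0,0,0,0,0,0,0,0])

```text
time: 12.28
ee_pos: [0.5111, 0.2211, 0.1841]
eef_rot: [1.0, 0.026, -0.0, 0.0]
ft_force: [-1.2, 1.4, -2.3]
width: 0.0158
grip_force: 29.9
```

Emit:
arm_command(moves=[0,0,0.2,0,0,0,0,0,0,0,0,0])

```text
time: 12.53
ee_pos: [0.5111, 0.2211, 0.1821]
eef_rot: [1.0, 0.026, -0.0, 0.0]
ft_force: [-0.4, 1.1, -3.6]
width: 0.0159
grip_force: 30.0
```

Emit:
arm_command(moves=[0,0,0.2,0,0,0,0,0,0,0,0,0])

```text
time: 12.78
ee_pos: [0.5111, 0.2211, 0.1802]
eef_rot: [1.0, 0.026, -0.0, 0.0]
ft_force: [-0.8, 0.6, -2.0]
width: 0.0156
grip_force: 30.0
```

Emit:
arm_command(moves=[0,0,0.2,0,0,0,0,0,0,0,0,0])

```text
time: 13.03
ee_pos: [0.5111, 0.2211, 0.1782]
eef_rot: [1.0, 0.026, -0.0, 0.0]
ft_force: [-2.1, 1.4, -2.6]
width: 0.0158
grip_force: 30.0
```

Emit:
arm_command(moves=[0,0,0.1,0,0,0,0.1,0,0,0,0,0,0,0,0,0])

```text
time: 13.37
ee_pos: [0.5112, 0.2211, 0.1763]
eef_rot: [1.0, 0.026, -0.0, 0.0]
ft_force: [-2.5, 1.7, -2.6]
width: 0.0158
grip_force: 30.0
```

Emit:
arm_command(moves=[0,0,0.1,0,0,0,0.1,0,0,0,0,0,0,0,0,0])

```text
time: 13.7
ee_pos: [0.5112, 0.2211, 0.1743]
eef_rot: [1.0, 0.026, -0.0, 0.0]
ft_force: [-2.4, 0.8, -2.5]
width: 0.0158
grip_force: 30.0
```

Emit:
arm_command(moves=[0,0,0.1,0,0,0,0.1,0,0,0,0,0,0,0,0,0])

```text
time: 14.03
ee_pos: [0.5111, 0.2211, 0.1722]
eef_rot: [1.0, 0.026, -0.0, 0.0]
ft_force: [-3.4, 1.3, -3.0]
width: 0.0159
grip_force: 30.0
```

Emit:
arm_command(moves=[-0.1,0.05,0,0,0,0,0,0,0,0,0.1,0,0,0,0,0,0,0,0,0])

```text
time: 14.45
ee_pos: [0.5106, 0.2207, 0.1716]
eef_rot: [1.0, 0.026, 0.0, -0.0]
ft_force: [-0.4, 4.7, -3.4]
width: 0.0154
grip_force: 30.0
```

```bash
python3 - <<'E'
from h import *
to(.512,.223)
b=shot('side','side6');a=cv2.imread('pics/side0.png')[:,:,::-1]
c=lambda i:cv2.resize(i[125:175,195:245],(400,400),interpolation=cv2.INTER_CUBIC)
cv2.imwrite('pics/c6.png',cv2.convertScaleAbs(np.hstack([c(a),c(b)])[:,:,::-1],alpha=2))
E
```

```text
pos [0.5106 0.2207 0.1716] yaw 2.94 tilt [ 5.e-04  4.e-04 -1.e+00] d_cm [ 0.16 -0.22  0.  ] F [-0.37  4.75 -3.41] tq [ 1.05  0.11 -0.05] w 0.0154 t 14.45 g 29.996825866692234
```

View pics/c6.png

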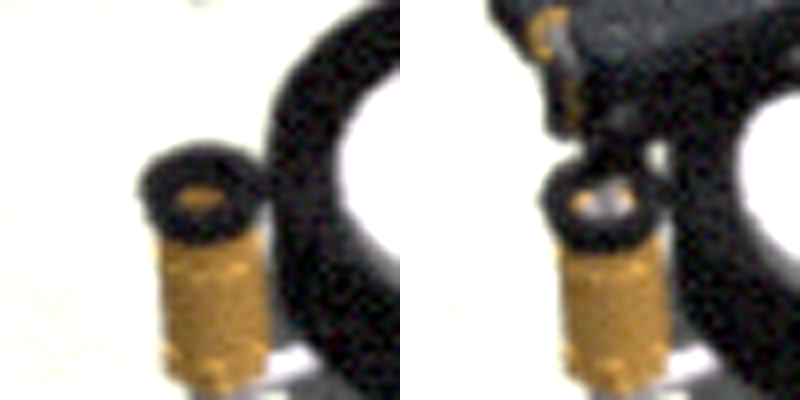

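The collar has dipped about 1 px (about 3 mm), its lower edge moving from row 245 to 253. The tube therefore stands between the balls. I'll relieve the side force, then regrip 6 mm higher on the block so the fingertips stay clear of the collar.

Emit:
arm_command(moves=[0,-0.08,0,0,0,0,0,0,0,0,0,0])

```text
time: 14.75
ee_pos: [0.5105, 0.2211, 0.1716]
eef_rot: [1.0, 0.026, 0.0, 0.0]
ft_force: [-0.6, 1.9, -1.9]
width: 0.0158
grip_force: 30.0
```

Emit:
arm_command(moves=[0,0,0,0,0,0,0,0,0,0,0,0,0,0,0,0,0,0,-0.3,0,0,0,-0.3,0,0,0,0,0], fingers=25)

```text
time: 15.33
ee_pos: [0.5107, 0.2215, 0.1784]
eef_rot: [1.0, 0.026, 0.001, -0.0]
ft_force: [-0.4, -0.8, 0.7]
width: 0.0221
grip_force: 0.0
```

Emit:
arm_command(moves=[0,0,0,0,0,0,0,0,0,0,0,0,0,0,0,0,0,0,0,0], fingers=10)

```text
time: 15.75
ee_pos: [0.5103, 0.2214, 0.1775]
eef_rot: [1.0, 0.026, 0.0, -0.0]
ft_force: [0.5, 0.3, -0.9]
width: 0.0155
grip_force: 29.9
```

Emit:
arm_command(moves=[0,0,0.2,0,0,0,0.2,0,0,0,0,0,0,0,0,0])

```text
time: 16.08
ee_pos: [0.5101, 0.2213, 0.173]
eef_rot: [1.0, 0.026, -0.0, 0.0]
ft_force: [1.0, 1.6, -4.0]
width: 0.0156
grip_force: 29.9
```

Emit:
arm_command(moves=[0,0,0.2,0,0,0,0.1,0,0,0,0,0,0,0,0,0])

```text
time: 16.42
ee_pos: [0.5103, 0.2215, 0.1709]
eef_rot: [1.0, 0.026, 0.0, 0.0]
ft_force: [-1.3, -0.1, 3.5]
width: 0.0158
grip_force: 29.9
```

Emit:
arm_command(moves=[0,0,0.1,0,0,0,0.1,0,0,0,0,0,0,0,0,0])

```text
time: 16.75
ee_pos: [0.5103, 0.2215, 0.1688]
eef_rot: [1.0, 0.026, 0.0, 0.0]
ft_force: [-2.1, 0.0, 4.8]
width: 0.0155
grip_force: 29.9
```

Emit:
arm_command(moves=[0,0,0.1,0,0,0,0.1,0,0,0,0,0,0,0,0,0])

```text
time: 17.08
ee_pos: [0.5104, 0.2214, 0.1665]
eef_rot: [1.0, 0.026, 0.0, -0.0]
ft_force: [-0.0, 1.5, 2.0]
width: 0.0157
grip_force: 29.9
```

Emit:
arm_command(moves=[0,0,0.1,0,0,0,0,0,0,0,0,0])

```text
time: 17.33
ee_pos: [0.5105, 0.2215, 0.166]
eef_rot: [1.0, 0.026, 0.0, -0.0]
ft_force: [-1.3, 0.3, 7.3]
width: 0.0156
grip_force: 29.9
```

Emit:
arm_command(moves=[0,0,0.1,0,0,0,0,0,0,0,0,0])

```text
time: 17.58
ee_pos: [0.5106, 0.2216, 0.1655]
eef_rot: [1.0, 0.026, 0.001, 0.0]
ft_force: [-2.3, 0.2, 10.9]
width: 0.0154
grip_force: 29.9
```

Emit:
arm_command(moves=[0,0,0.1,0,0,0,0,0,0,0,0,0])

```text
time: 17.83
ee_pos: [0.5102, 0.2216, 0.1642]
eef_rot: [1.0, 0.026, 0.0, 0.0]
ft_force: [-3.7, -1.0, 10.5]
width: 0.0155
grip_force: 29.9
```

Emit:
arm_command(moves=[0,0,0.1,0,0,0,0,0,0,0,0,0])

```text
time: 18.08
ee_pos: [0.5104, 0.2217, 0.1641]
eef_rot: [1.0, 0.026, 0.0, 0.0]
ft_force: [-6.2, -0.9, 16.7]
width: 0.0158
grip_force: 30.0
```

```bash
python3 - <<'E'
from h import *
to(.512,.223)
E
```

```text
pos [0.5104 0.2217 0.1641] yaw 2.95 tilt [ 1.e-03 -2.e-04 -1.e+00] d_cm [ 0.17 -0.12  0.  ] F [-6.18 -0.88 16.67] tq [-0.45  1.48 -0.04] w 0.0158 t 18.0833 g 29.954332360066473
```

It stopped hard about 8 mm after meeting the valve, which fits the seat. I'll back off and tug gently to test the hold.

Emit:
arm_command(moves=[0,0,-0.1,0,0,0,-0.1,0,0,0,-0.1,0,0,0,0,0,0,0,0,0])

```text
time: 18.5
ee_pos: [0.5105, 0.2215, 0.166]
eef_rot: [1.0, 0.026, 0.0, -0.0]
ft_force: [-2.5, 1.3, 8.7]
width: 0.0159
grip_force: 30.0
```

Emit:
arm_command(moves=[0,0,-0.1,0,0,0,-0.1,0,0,0,0,0,0,0,0,0])

```text
time: 18.83
ee_pos: [0.5102, 0.2213, 0.167]
eef_rot: [1.0, 0.026, -0.0, -0.0]
ft_force: [0.5, 2.2, -5.0]
width: 0.016
grip_force: 30.0
```

```bash
python3 - <<'E'
from h import *
to(.512,.223)
b=shot('side','side7');a=cv2.imread('pics/side0.png')[:,:,::-1];d=cv2.imread('pics/side6.png')[:,:,::-1]
c=lambda i:cv2.resize(i[125:175,195:245],(265,265),interpolation=cv2.INTER_CUBIC)
cv2.imwrite('pics/c7.png',cv2.convertScaleAbs(np.hstack([c(a),c(d),c(b)])[:,:,::-1],alpha=2))
E
```

```text
pos [0.5102 0.2213 0.167 ] yaw 2.94 tilt [-4.e-04  1.e-04 -1.e+00] d_cm [ 0.18 -0.16 -0.  ] F [ 0.55  2.21 -4.97] tq [ 0.74 -0.44  0.02] w 0.016 t 18.8333 g 29.966529826051556
```

View pics/c7.png

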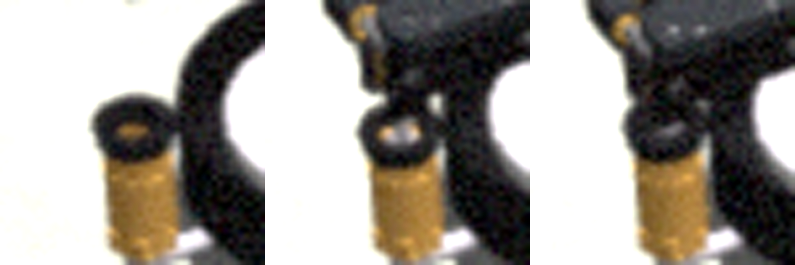

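```bash
python3 - <<'E'
from h import *
for f in('side0','side5','side6','side7'):
    i=cv2.imread(f'pics/{f}.png').astype(float)
    p=i[145:165,215:225,2].mean(1); 
    g=np.diff(p); k=np.argmax(g); print(f,p.round(0).astype(int)[5:18], 145+np.interp(45,p[8:16],np.arange(8,16)))
E
```

```text
side0 [38 23 15 12 19 46 68 74 82 82 76 72 73] 154.9589552238806
side5 [39 26 16 15 21 45 70 77 84 84 77 73 75] 154.99586776859505
side6 [77 58 32 20 12 14 39 69 83 85 77 74 75] 156.19
side7 [30 22 16 13 17 45 70 77 85 84 77 73 74] 155.0
```

The collar's lower edge is back at its rest row (155.0, against 156.2 when dipped), and the tug met a firm −5 N. The nozzle is gripped, so I'll let go and retreat upward.

Emit:
arm_command(moves=[0,0,0.1,0,0,0,0,0,0,0,0,0])

```text
time: 19.13
ee_pos: [0.5104, 0.2214, 0.1667]
eef_rot: [1.0, 0.026, 0.0, 0.0]
ft_force: [1.0, 2.1, 0.8]
width: 0.0155
grip_force: 30.0
```

Emit:
arm_command(moves=[0,0,0,0,0,0,0,0,0,0,0,0,0,0,0,0,0,0,0,0,0,0,-1,0,0,0,-2,0,0,0,-3,0,0,0,-3,0,0,0,-3,0,0,0,0,0], fingers=40)

```text
time: 20.05
ee_pos: [0.5119, 0.2228, 0.2932]
eef_rot: [1.0, 0.026, 0.004, -0.001]
ft_force: [-0.3, -0.1, -0.2]
width: 0.0347
grip_force: 0.0
```

Emit:
arm_command(moves=[-1,2,0,0,-1,3,0,0,-1,3,0,0,-1,3,0,0,-1,3,0,0,-1,3,0,0,0,2,0,0,0,0,0,0,0,0,0,0])

```text
time: 20.8
ee_pos: [0.4601, 0.0277, 0.2871]
eef_rot: [1.0, 0.025, 0.0, 0.0]
ft_force: [0.7, 0.1, 0.1]
width: 0.0346
grip_force: 0.0
```

```bash
python3 - <<'E'
from h import *
to(.512,.223)
a=shot('top','top8');b=shot('side','side8')
p=b.astype(float)[145:165,215:225,0].mean(1);print(145+np.interp(45,p[8:16],np.arange(8,16)))
c=lambda i,x,y: cv2.resize(i[y:y+100,x:x+100],(400,400),interpolation=cv2.INTER_CUBIC)
cv2.imwrite('pics/c8.png',cv2.convertScaleAbs(np.hstack([c(a,145,110),c(b,190,100)])[:,:,::-1],alpha=1.5))
E
```

```text
pos [0.4601 0.0277 0.2871] yaw 2.81 tilt [ 8.e-04 -3.e-04 -1.e+00] d_cm [  6.14 -19.25  -0.  ] F [0.68 0.08 0.1 ] tq [0.11 0.01 0.03] w 0.0346 t 20.8 g 0.0
154.94163424124514
```

View pics/c8.png

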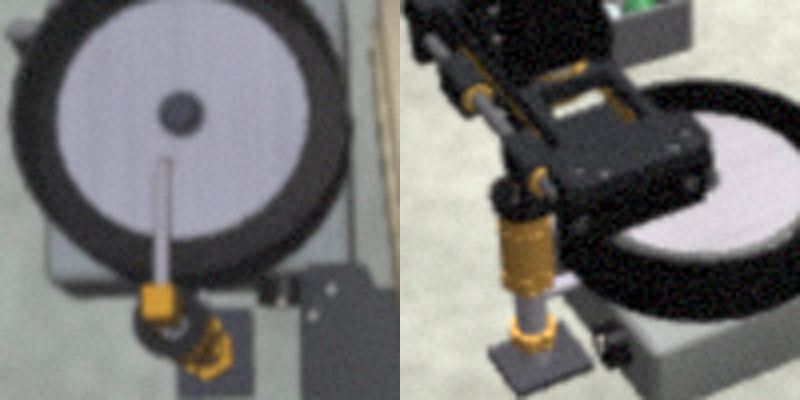

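The top view shows the nozzle standing in the lap coupling with its block at (160,300). The spout's mouth is over the disc at (165,160), the collar is up, and the gripper is clear.

```bash
python3 -c "
from bench import r
print(r.close_job())"
```

```text
the job is handed in; nothing more can be done
None
```

The nozzle is now in the flat lap's coupling, pushed to the seat and holding against a gentle tug; the collar is back up, the spout's mouth is over the disc, the gripper is clear, and the job was handed in at about 21 s (peak force seen about 17 N).

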